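# Gauge the eyes of hammer heads and sort out the tight one

### The job

Take the plug gauge from its block and try it in the eye of each hammer head where it lies on the sloping rack, going from the robot's left to its right: ease it in square until its collar seats or the eye stops it, and do not force it. Stand the gauge back in its hole in the block, fully home, and lay any head whose eye would not take it in the metal tray, set down, not dropped, flat as it lay on the rack with its eye upright. Leave the heads that passed where they lie, and everything else too.

Things in the scene. Friction and masses are not known exactly. Their poses are not given: they have to be found in the camera images.
- rack: fixed sloping wooden rack, board 154 mm up the slope, 290 mm wide, leaning 27 degrees (0.47 rad), low edge on the side away from the robot, with a ledge 12 mm proud, 15 mm thick. Origin: centre of the board's upper face, 66 mm above the bench; x up the slope (towards the robot), y level (to the robot's right), z out of the board. The three heads lie on it about 85 mm apart along y
- head_a_center (a point): centre of a bare steel cross-pein hammer head without handle, 0.3 to 0.55 kg, one of three alike outside: 102 mm long in x (round 27 mm poll to -x, wedge pein to +x), cheeks 34 mm long in x, 30 mm wide in y (grip across y), 28 mm high in z. It lies on the rack, poll at the ledge, z square to the board; the round eye runs through the cheeks along z
- head_b_center (a point): centre of a bare steel cross-pein hammer head without handle, 0.3 to 0.55 kg, one of three alike outside: 102 mm long in x (round 27 mm poll to -x, wedge pein to +x), cheeks 34 mm long in x, 30 mm wide in y (grip across y), 28 mm high in z. It lies on the rack, poll at the ledge, z square to the board; the round eye runs through the cheeks along z
- head_c_center (a point): centre of a bare steel cross-pein hammer head without handle, 0.3 to 0.55 kg, one of three alike outside: 102 mm long in x (round 27 mm poll to -x, wedge pein to +x), cheeks 34 mm long in x, 30 mm wide in y (grip across y), 28 mm high in z. It lies on the rack, poll at the ledge, z square to the board; the round eye runs through the cheeks along z
- head_a_eye (a point): centre of the upper mouth of the eye of the head of head_a_center, 14 mm above that centre along the eye; z is the eye's axis, out of the mouth. Whether the eye takes the gauge is not known beforehand: about 18.5 mm wide if it does, about 12.5 mm if it does not, the mouth bevelled 1.5 mm
- head_b_eye (a point): centre of the upper mouth of the eye of the head of head_b_center, 14 mm above that centre along the eye; z is the eye's axis, out of the mouth. Whether the eye takes the gauge is not known beforehand: about 18.5 mm wide if it does, about 12.5 mm if it does not, the mouth bevelled 1.5 mm
- head_c_eye (a point): centre of the upper mouth of the eye of the head of head_c_center, 14 mm above that centre along the eye; z is the eye's axis, out of the mouth. Whether the eye takes the gauge is not known beforehand: about 18.5 mm wide if it does, about 12.5 mm if it does not, the mouth bevelled 1.5 mm
- gauge_tip (a point): free end of the pin of the steel plug gauge; z up along the gauge. From here up: pin 16 mm thick, 26 mm long (end tapered to 12 mm over 3 mm), collar 26 mm wide, 6 mm thick, hexagon handle 18 mm over the flats, 62 mm long. In an eye that fits the pin drops in square, 26 mm, till the collar seats; in a tight eye it stops within 3 mm of the mouth
- gauge_grip (a point): middle of the plug gauge's hexagon handle (18 mm over the flats, one pair of flats faces +-x), 68 mm above the pin's free end, 26 mm below the handle's top; gauge 94 mm long, 0.17 kg. It starts upright in its hole in the block, pin down, collar on the block
- block: fixed wooden gauge block, 64 mm in x, 150 mm in y, 45 mm high; origin at the centre of its underside. The gauge's blind hole is 45 mm from the middle towards -y; a steel taper drift, 23 mm thick, stands fixed at 45 mm towards +y, 55 mm proud of the block
- block_hole (a point): mouth of the gauge's hole in the block's top, 21 mm wide, 34 mm deep; the gauge's tip hangs 26 mm below it when the collar rests on the block
- tray: fixed open sheet-metal tray, 190 mm in x, 150 mm in y, 38 mm high, walls and floor 3 mm; origin at the centre of its underside
- brush_grip (a point): bystander: hand brush, 210 mm long; this point on its handle
- chisel: bystander: cold chisel, 165 mm long along x, 18 mm thick; origin under its middle
- wax_tin: bystander: brass tin, 76 mm wide, 55 mm high; origin at the centre of its underside
Things that resemble listed ones, but are neither listed nor needed, are in the scene too. Leave any black or yellow look-alike of the part that bears head_b_center alone.

How it is judged:
By the outcome, as a careful person would: the job done as asked, in the order asked, and still so for the second after the job is handed in, with the robot touching nothing.
It also fails if it takes over 72 s, if anything falls off the work surface, if the arm or the gripper's body presses on something with over 40 N, if the wrist force passes 120 N, or if a joint passes its speed limit or range.

### The arm

A 6-joint arm with a two-finger parallel gripper is mounted at the origin on the work surface. World frame = base frame: x ahead of the robot, y to its left, z up, the work surface at z = 0. Lengths are in m, angles in degrees, forces in N, time in s.
With the tool pointing down it reaches from about 0.3 to 0.95 m from the base axis. Payload 3.1 kg.
Tool frame: the origin (TCP) lies between the finger pads; the fingertips stand 22 mm ahead of it and the grasp point (between the pads) lies 3 mm ahead of it; z points along the fingers, y is the line along which they close (so a half turn about z gives the same grasp; the last joint's range is limited). The gripper opens to 85 mm and grips with 20 to 120 N. Pads are 22 mm wide; open, the fingers measure 114 mm over their backs; the gripper's body (76 mm by 85 mm) begins 54 mm behind the grasp point. The pads swing forward as they close: fully open they stand 13 mm farther back than shut.
Start: joints at [-68.165, 17.653, 93.61, -0, 68.738, -3.994], TCP at [0.272, -0.563, 0.253] pointing down, gripper open.
Joint ranges: [-175.34, 175.34], [-45.06, 112.39], [2.9, 150.54], [-68.45, 248.45], [3.09, 151.38], [-168.51, 168.51]. Speed limits (degrees/s): [159.86, 159.86, 180, 180, 180, 180].

### API

Orientations are given as [roll, pitch, yaw] about the fixed x, y, z axes, in that order (R = Rz(yaw) Ry(pitch) Rx(roll)).
In Python, from plant import * gives the robot as it stands.
- The arm moves only by the shell command python3 -m crank 'ROWS' [FORCE]. ROWS is a JSON object of lists of equal length, an entry for each row: "rotation": the turn, a rotation vector about the world's x, y, z in units of 1.5 rad (1.0 is 1.5 rad), a list of three; "linear": the shift along the world's x, y, z in units of 0.1 m (1.0 is 0.1 m), a list of three; "jaw": the opening, from 0 (shut) to 1 (fully open). In form: {"rotation": [[wx, wy, wz], ...], "linear": [[x, y, z], ...], "jaw": [jaw, ...]}. A call has 1 to 8 rows; each row is the pose to reach, as a shift and turn from the pose commanded when the call began; what a row does not reach only later rows make up. A row lasts 1/8 s, in which the tool goes at most 62.5 mm and 10.7 degrees, less where a joint would pass 70% of its speed; a pose out of reach is approached as far as the arm can. A call with a number of a shift or a turn outside -1 to 1 is refused whole. A call with a gripper value outside its range is refused whole. The fingers move at their own pace and stop on an object; FORCE is the grip in N (left out, the last holds). Time passes only in rows, so rows that repeat a pose let the fingers close. It gives the time, the measured TCP pose, the force, the opening and the grip force at its end, in the units of the state.
- read_state(): the state, without advancing time (a new reading comes with each control period).
- get_image(name): name is "scene" or "top" or "wrist"; returns a dict with "color" (420x560x3 uint8, blue, green, red), "camera_matrix" (3x3 intrinsics, pixels), "xyz" and "orientation" of the camera in the world. Camera axes: x right, y up, looking along -z (the intrinsics and any distortion apply to the point x, -y, -z); pixel columns grow to the right and rows downward; lengths in m; the calibration is good to about 2 mm. The wrist camera is an equidistant fisheye: a pixel r from the principal point sees the ray r / f radians off the axis. A picture is of the moment at which its call begins. There is no depth.
- finish_job(): hands the job in; it is judged then, once.
The state is a dict: "time": time; "joint_positions": joint angles; "joint_vel": joint speeds; "joint_efforts": joint torques, N m; "ee_pos": TCP position; "tool_rot": TCP orientation; "ft_force": force on the tool from outside, world axes, zero at the start; "ft_torque": the same for the moment, N m; "finger_gap": opening from 0.0 (shut) to 1.0 (fully open); "grip_force": force on a finger pad.
Only numpy, scipy, OpenCV 4.12 (cv2) and the standard library are available. Lean on these libraries where they do the work, as an engineer would, in place of code of your own. Each camera call takes 0.05 s, during which the arm holds its last target. There are 200 camera calls.

## Working session

There is one attempt and no reset: what is moved stays moved. The work goes in short steps, Python scripts to look and compute and a shell command to move; the robot and the scene stay as the last step left them, time stands still between calls to the robot, and variables do not carry over. Pictures are saved under pics/ and viewed, at most 10 in all, crops included, and the job is handed in when it is done.

```bash
ls; mkdir -p pics
python3 - <<'E'
from plant import *
import cv2
for n in("scene","top"):
    d=get_image(n); cv2.imwrite(f"pics/{n}0.png",d["color"]); print(n,d["camera_matrix"],d["xyz"],d["orientation"],[k for k in d])
print(read_state())
E
```

```text
pics
scene [[497.63029818   0.         278.21556087]
 [  0.         497.63029818 207.09826351]
 [  0.           0.           1.        ]] [1.23707335 0.09281565 0.89686752] [ 39.044869     0.19651362 101.18894023] ['color', 'camera_matrix', 'xyz', 'orientation']
top [[414.0964178    0.         277.07492409]
 [  0.         414.0964178  209.14678605]
 [  0.           0.           1.        ]] [ 0.45004726 -0.00886305  1.02887272] [  7.48379716  -0.38042166 -89.77294328] ['color', 'camera_matrix', 'xyz', 'orientation']
{'time': 0.1, 'joint_positions': array([-6.81636489e+01,  1.77011686e+01,  9.36813820e+01,  8.48912834e-04,
        6.87378598e+01, -3.99314098e+00]), 'joint_vel': array([ 0.08911925, -0.07236487, -0.11570097,  0.02022212, -0.06366806,
       -0.04722107]), 'joint_efforts': array([-6.83040143e-04, -4.16408873e+01, -2.77643859e+01, -1.13584842e-04,
        4.03674290e-03, -3.78661284e-06]), 'ee_pos': array([ 0.2720326 , -0.56192056,  0.25215093]), 'tool_rot': array([-1.79879937e+02, -9.17358397e-03,  2.58291738e+01]), 'ft_force': array([-1.02997348,  0.30029661,  0.06905411]), 'ft_torque': array([-0.01250082, -0.00831418,  0.00800201]), 'grip_force': 0.0, 'finger_gap': 1.0022674203289805}
```

View pics/scene0.png

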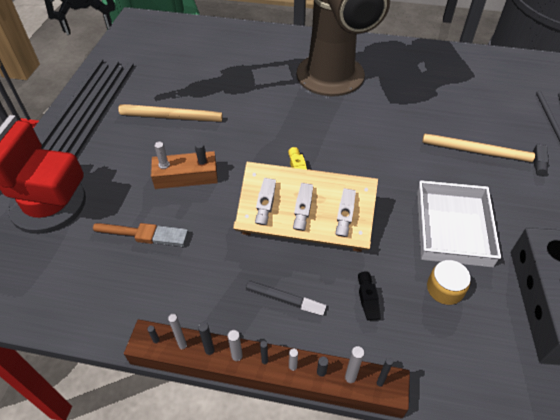

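View pics/top0.png

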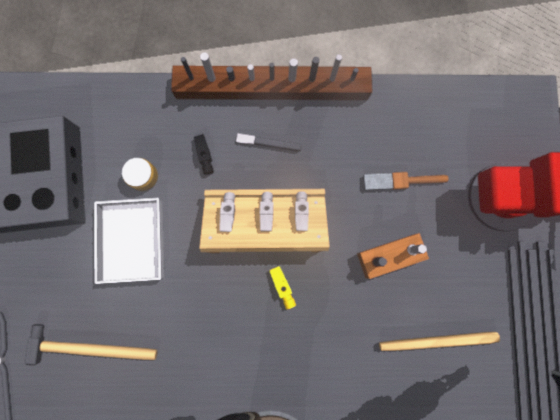

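Scene: rack with three bare steel heads at (265,200), (303,205), (346,212), block with gauge (162,155) and drift (200,153), tray (457,222). In the top view: heads at (227,209), (266,209), (302,209), gauge (418,250), tray (128,240). The look-alikes are the yellow head (283,288) and the black head (203,155), lying on the bench. I enlarge to confirm.

```bash
cat > h.py <<'E'
import numpy as np, cv2
from scipy.spatial.transform import Rotation as R
from plant import *
def cam(d): return np.array(d["camera_matrix"]),np.array(d["xyz"]),R.from_euler('xyz',d["orientation"],degrees=True).as_matrix()
def ray(d,uv,fish=False):
    K,p,Q=cam(d); x=(uv[0]-K[0,2])/K[0,0]; y=(uv[1]-K[1,2])/K[1,1]
    if fish:
        r=np.hypot(x,y); s=np.sin(r)/r if r>1e-9 else 1; v=np.array([x*s,-y*s,-np.cos(r)])
    else: v=np.array([x,-y,-1.])
    v=Q@v; return p,v/np.linalg.norm(v)
def onplane(d,uv,z=0,n=(0,0,1),p0=None,fish=False):
    p,v=ray(d,uv,fish); n=np.array(n,float); p0=np.array([0,0,z]) if p0 is None else np.array(p0)
    return p+v*(n@(p0-p))/(n@v)
def tri(rays):
    A=0;b=0
    for p,v in rays:
        M=np.eye(3)-np.outer(v,v);A=A+M;b=b+M@p
    x=np.linalg.solve(A,b); return x,[np.linalg.norm((np.eye(3)-np.outer(v,v))@(x-p)) for p,v in rays]
def proj(d,X,fish=False):
    K,p,Q=cam(d); c=Q.T@(np.array(X)-p); c=np.array([c[0],-c[1],-c[2]])
    if fish:
        t=np.arctan2(np.hypot(c[0],c[1]),c[2]); q=c[:2]/max(np.hypot(c[0],c[1]),1e-9)*t
    else: q=c[:2]/c[2]
    return K[:2,:2]@q+K[:2,2]
E
python3 - <<'E'
import cv2,numpy as np
s=cv2.imread("pics/scene0.png");t=cv2.imread("pics/top0.png")
a=cv2.resize(t[180:260,195:335],None,fx=4,fy=4,interpolation=cv2.INTER_CUBIC) #560x320
b=cv2.resize(t[230:285,355:435],None,fx=3,fy=3,interpolation=cv2.INTER_CUBIC) #240x165
c=cv2.resize(s[160:250,230:385],None,fx=3.4,fy=3,interpolation=cv2.INTER_CUBIC) #527x270
e=cv2.resize(s[135:195,145:223],None,fx=3,fy=4,interpolation=cv2.INTER_CUBIC) #234x240
o=np.zeros((600,800,3),np.uint8)
for im,x,y in((a,0,0),(b,560,0),(c,0,325),(e,560,325)): o[y:y+im.shape[0],x:x+im.shape[1]]=im
cv2.imwrite("pics/c1.png",o)
E
```

```text
(no output)
```

View pics/c1.png

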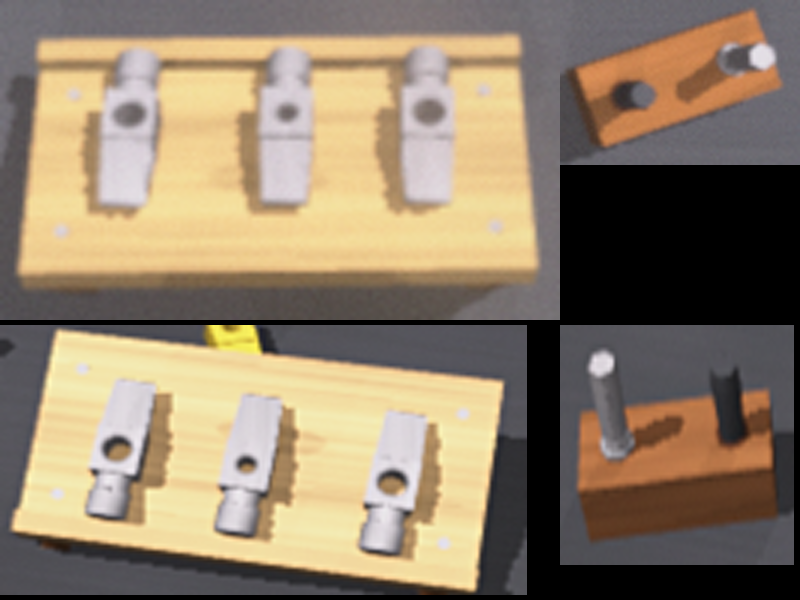

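Top crop: heads a/b/c (robot left to right) have eyes at top pixels (227.5,208), (266.7,208), (302.5,207.5). All three are bare steel, so none is a yellow or black look-alike, and b's eye looks small. The bright hexagonal gauge is at the block's right end, the dark drift at its left.

Run:
```python
from h import *
np.set_printoptions(precision=4,suppress=True)
t=get_image("top");s=get_image("scene")
T=lambda x,y:(195+(x+.5)/4-.5,180+(y+.5)/4-.5)
S=lambda x,y:(230+x/3.4,160+(y-325)/3)
for n,a,b in(("a",(130,113),(392,482)),("b",(287,112),(247,464)),("c",(430,110),(118,447)),
  ("lowL",(38,40),(474,591)),("lowR",(519,36),(12,530)),("hiL",(20,272),(502,380)),("hiR",(537,270),(57,331)),
  ("sc1",(73,95),(444,544)),("sc2",(484,90),(57,493)),("sc3",(61,231),(462,413)),("sc4",(496,226),(82,368))):
    print(n,*tri([ray(t,T(*a)),ray(s,S(*b))]))
B=lambda x,y:(355+(x-560)/3,230+y/3)
E=lambda x,y:(145+(x-560)/3,135+(y-325)/4)
print("handle top",*tri([ray(t,B(762,55)),ray(s,E(602,362))]))
print("collar",*tri([ray(t,B(735,60)),ray(s,E(616,450))]))
C=[onplane(t,B(*q),.045) for q in((575,70),(755,10),(778,88),(602,147))]
print(np.array(C)); print("gauge top on .113",onplane(t,B(762,55),.113),onplane(s,E(602,362),.113))
for q in((580,413),(767,392),(774,465),(583,489)): print(onplane(s,E(*q),.045))
# tray rim corners by white mask
for q in((94,200),(159,198),(161,282),(95,284)): print("tray",onplane(t,q,.038))
for q in((418,183),(490,184),(498,262),(421,258)): print("trayS",onplane(s,q,.038))
```

```text
a [0.5767 0.1013 0.0824] [np.float64(0.0008297285277540132), np.float64(0.0008297285277540489)]
b [0.5777 0.011  0.0823] [np.float64(0.0010214305233095533), np.float64(0.0010214305233095422)]
c [ 0.579  -0.0709  0.0838] [np.float64(0.0014281042932277302), np.float64(0.0014281042932277528)]
lowL [0.6271 0.1624 0.0379] [np.float64(0.00014231846784041227), np.float64(0.00014231846784053636)]
lowR [ 0.6308 -0.1288  0.0387] [np.float64(0.0008581596350945846), np.float64(0.0008581596350945586)]
hiL [0.4845 0.159  0.1003] [np.float64(0.0010644772079146905), np.float64(0.0010644772079146784)]
hiR [ 0.487  -0.1306  0.0966] [np.float64(0.000596454854068751), np.float64(0.0005964548540687886)]
sc1 [0.593  0.1402 0.0414] [np.float64(0.00046755834012297153), np.float64(0.00046755834012296606)]
sc2 [ 0.5968 -0.107   0.0443] [np.float64(0.0004921045122467227), np.float64(0.0004921045122467567)]
sc3 [0.5084 0.1382 0.0866] [np.float64(0.0004025101961590581), np.float64(0.00040251019615906845)]
sc4 [ 0.5122 -0.1086  0.0874] [np.float64(0.0008132596719048194), np.float64(0.0008132596719047972)]
handle top [ 0.4845 -0.3351  0.1117] [np.float64(0.0008996829815519905), np.float64(0.0008996829815518801)]
collar [ 0.4832 -0.3392  0.0378] [np.float64(0.0014511997770538909), np.float64(0.0014511997770538698)]
[[ 0.4748 -0.2115  0.045 ]
 [ 0.5228 -0.3558  0.045 ]
 [ 0.4614 -0.3714  0.045 ]
 [ 0.415  -0.2314  0.045 ]]
gauge top on .113 [ 0.4847 -0.3356  0.113 ] [ 0.4859 -0.3334  0.113 ]
[ 0.466  -0.3727  0.045 ]
[ 0.4201 -0.2304  0.045 ]
[ 0.4776 -0.2085  0.045 ]
[ 0.5244 -0.3486  0.045 ]
tray [0.6004 0.427  0.038 ]
tray [0.606  0.2706 0.038 ]
tray [0.4059 0.2577 0.038 ]
tray [0.4007 0.4124 0.038 ]
trayS [0.4222 0.2578 0.038 ]
trayS [0.3936 0.4205 0.038 ]
trayS [0.6099 0.4219 0.038 ]
trayS [0.6301 0.2681 0.038 ]
```

```bash
python3 -m crank '{"rotation":[[0,0,-0.436],[0,0,-0.436],[0,0,-0.436],[0,0,-0.436]],"linear":[[1,1,0],[1,1,0],[1,1,0],[1,1,0]],"jaw":[0.6,0.6,0.6,0.6]}'
python3 -m crank '{"rotation":[[0,0,0],[0,0,0],[0,0,0]],"linear":[[1,1,-0.3],[1,1,-0.3],[1,1,-0.3]],"jaw":[0.6,0.6,0.6]}'
python3 -m crank '{"rotation":[[0,0,0],[0,0,0],[0,0,0]],"linear":[[0.13,0.27,0],[0.13,0.27,0],[0.13,0.27,0]],"jaw":[0.6,0.6,0.6]}'
python3 - <<'E'
from h import *
d=get_image("wrist");print(d["camera_matrix"],d["xyz"],d["orientation"])
cv2.imwrite("pics/w0.png",d["color"])
E
```

```text
time: 0.7
ee_pos: [0.3737, -0.4607, 0.253]
tool_rot: [-180.0, 0.0, -11.7]
ft_force: [-0.8, 0.3, 0.5]
finger_gap: 0.601
grip_force: 0.0
time: 1.08
ee_pos: [0.4735, -0.3596, 0.222]
tool_rot: [-179.9, 0.1, -11.5]
ft_force: [0.1, -0.8, 0.3]
finger_gap: 0.601
grip_force: 0.0
time: 1.45
ee_pos: [0.4849, -0.3365, 0.2235]
tool_rot: [179.9, -0.0, -11.6]
ft_force: [-1.0, 0.3, 0.2]
finger_gap: 0.6
grip_force: 0.0
[[325.1922621    0.         280.05993585]
 [  0.         325.1922621  214.47427323]
 [  0.           0.           1.        ]] [ 0.54867367 -0.34861021  0.34377283] [-1.51716656e+01  4.45342085e-03 -1.01633390e+02]
```

View pics/w0.png

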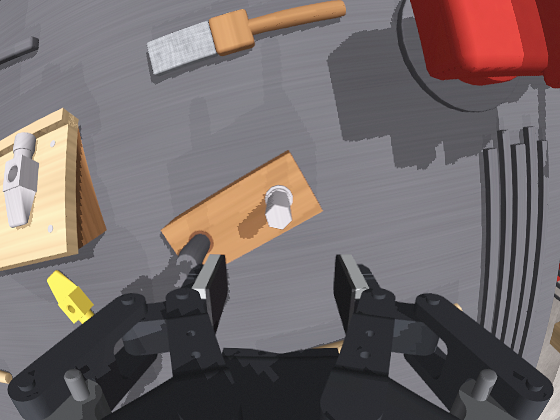

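Wrist view: the gauge's hexagon top is near (278,215) and its collar near (279,193). The drift is at (198,245), close to the left finger but lower and clear of it.

Run:
```python
from h import *
np.set_printoptions(precision=4,suppress=True)
d=get_image("wrist");g=cv2.cvtColor(d["color"],cv2.COLOR_BGR2HSV)
roi=(slice(175,240),slice(255,305))
sat=g[...,1][roi];val=g[...,2][roi]
m=((sat<60)&(val>120)).astype(np.uint8)
for r in range(0,65,2): print(175+r,' '.join('%3d'%v if k else '  .' for v,k in zip(val[r],m[r])))
```

```text
175   .   .   .   .   .   .   .   .   .   .   .   .   .   .   .   .   .   .   .   .   .   .   .   .   .   .   .   .   .   .   .   .   .   .   .   .   .   .   .   .   .   .   .   .   .   .   .   . 146 134
177   .   .   .   .   .   .   .   .   .   .   .   .   .   .   .   .   .   .   .   .   .   .   .   .   .   .   .   .   .   .   .   .   .   .   .   .   .   .   .   .   .   .   .   .   .   .   .   .   . 146
179   .   .   .   .   .   .   .   .   .   .   .   .   .   .   .   .   .   .   .   .   .   .   .   .   .   .   .   .   .   .   .   .   .   .   .   .   .   .   .   .   .   .   .   .   .   .   .   .   .   .
181   .   .   .   .   .   .   .   .   .   .   .   .   .   .   .   .   .   .   .   .   .   .   .   .   .   .   .   .   .   .   .   .   .   .   .   .   .   .   .   .   .   .   .   .   .   .   .   .   .   .
183   .   .   .   .   .   .   .   .   .   .   .   .   .   .   .   .   .   .   .   .   .   .   .   .   .   .   .   .   .   .   .   .   .   .   .   .   .   .   .   .   .   .   .   .   .   .   .   .   .   .
185   .   .   .   .   .   .   .   .   .   .   .   .   .   .   .   .   .   .   . 
[... 4931 characters left out ...]
 135 135 137 136 137 137 136 135 134 132 132 132 132 134 135 135 136 137 136 137 138 137
235   .   .   .   .   .   .   .   .   .   .   .   .   .   .   .   .   .   .   .   .   .   .   .   . 156 137 135 131 132 133 133 133 133 134 135 135 136 138 139 137 136 134 134 133 132 133 133 132 133 133
237   .   .   .   .   .   .   .   .   .   .   .   .   .   .   .   .   .   .   .   . 152 134 133 134 134 135 136 137 136 136 135 134 132 133 132 132 133 133 132 133 133 131 130 129 131 132 132 132 132 132
239   .   .   .   .   .   .   .   .   .   .   .   .   .   .   .   . 153 139 137 137 135 134 133 133 133 132 133 132 133 133 132 132 132 131 132 133 133 132 134 133 132 133 132 133 133 134 133 133 133 133
```

Run:
```python
from h import *
np.set_printoptions(precision=4,suppress=True)
d=get_image("wrist");g=cv2.cvtColor(d["color"],cv2.COLOR_BGR2HSV)
m=np.zeros(g.shape[:2],np.uint8);r=(slice(203,230),slice(258,300));m[r]=((g[...,1][r]<60)&(g[...,2][r]>190))*255
c=max(cv2.findContours(m,0,cv2.CHAIN_APPROX_NONE)[0],key=cv2.contourArea)[:,0]
P=np.array([onplane(d,q,.113,fish=True)[:2] for q in c]).astype(np.float32)
M=cv2.moments(P);print(M['m10']/M['m00'],M['m01']/M['m00'])
print([(a,round(float(np.ptp(P@[np.cos(np.radians(a)),np.sin(np.radians(a))]))*1e3,1)) for a in range(0,180,6)])
print(read_state()["ee_pos"])
```

```text
0.48589380654534453 -0.3342239595254024
[(0, 18.6), (6, 18.8), (12, 18.8), (18, 18.6), (24, 18.1), (30, 17.5), (36, 17.0), (42, 17.7), (48, 18.5), (54, 19.0), (60, 19.4), (66, 19.5), (72, 19.5), (78, 19.2), (84, 18.8), (90, 18.1), (96, 17.6), (102, 18.1), (108, 18.6), (114, 19.0), (120, 19.1), (126, 19.2), (132, 19.2), (138, 18.9), (144, 18.4), (150, 17.7), (156, 17.1), (162, 17.4), (168, 17.6), (174, 18.2)]
[ 0.4847 -0.3367  0.2234]
```

```bash
python3 -m crank '{"rotation":[[0,0,0.21],[0,0,0.21],[0,0,0.21],[0,0,0.21]],"linear":[[0.005,0.015,-0.4],[0.005,0.015,-0.9],[0.005,0.015,-1],[0.005,0.015,-1]],"jaw":[0.6,0.6,0.6,0.6]}'
python3 -m crank '{"rotation":[[0,0,0],[0,0,0],[0,0,0],[0,0,0],[0,0,0],[0,0,0],[0,0,0]],"linear":[[0,0,-0.33],[0,0,-0.33],[0,0,-0.33],[0,0,-0.33],[0,0,-0.33],[0,0,-0.33],[0,0,-0.33]],"jaw":[0.6,0.6,0,0,0,0,0]}' 60
```

```text
time: 2.1
ee_pos: [0.4855, -0.3346, 0.1232]
tool_rot: [-180.0, 0.0, 6.3]
ft_force: [0.3, -1.2, 0.6]
finger_gap: 0.602
grip_force: 0.0
time: 2.98
ee_pos: [0.4871, -0.3352, 0.0925]
tool_rot: [179.8, -0.1, 6.4]
ft_force: [-0.9, -0.3, 7.0]
finger_gap: 0.198
grip_force: 58.7
```

```bash
python3 -m crank '{"rotation":[[0,0,0],[0,0,0],[0,0,0],[0,0,0]],"linear":[[0,0,0.3],[0,0,0.8],[0,0,1],[0,0,1]],"jaw":[0,0,0,0]}'
python3 - <<'E'
from h import *
out=np.zeros((600,800,3),np.uint8)
d=get_image("wrist");c=d["color"][120:320,180:380];out[:600,:600]=cv2.resize(c,None,fx=3,fy=3,interpolation=cv2.INTER_CUBIC)
print(d["xyz"],d["orientation"],read_state())
s=get_image("scene");u=proj(s,read_state()["ee_pos"]).astype(int);print(u)
out[:400,600:]=cv2.resize(s["color"][u[1]-40:u[1]+60,u[0]-25:u[0]+25],None,fx=4,fy=4,interpolation=cv2.INTER_CUBIC)
cv2.imwrite("pics/w1.png",out)
E
```

```text
time: 3.48
ee_pos: [0.4867, -0.3348, 0.1919]
tool_rot: [179.8, -0.2, 6.4]
ft_force: [0.4, -0.1, -1.9]
finger_gap: 0.197
grip_force: 59.5
[ 0.55097646 -0.32598604  0.31236805] [-15.00088345  -0.10298034 -83.58173477] {'time': 3.525, 'joint_positions': array([-3.87455152e+01,  1.76092030e+01,  1.01558138e+02,  1.15957400e-03,
        6.08426460e+01,  4.48485776e+01]), 'joint_vel': array([-0.06024611,  1.77426154,  1.90088373, -0.04240395,  0.30483117,
        0.01279161]), 'joint_efforts': array([ 3.57440716e-03, -4.19371605e+01, -2.76405108e+01,  1.02966180e-03,
       -7.05474825e-02,  2.38881075e-04]), 'ee_pos': array([ 0.48552224, -0.33382963,  0.18986865]), 'tool_rot': array([-1.79992206e+02,  6.32518191e-03,  6.40534264e+00]), 'ft_force': array([-0.04545819, -0.29789481, -1.57933652]), 'ft_torque': array([-0.00487522,  0.00912038,  0.0004586 ]), 'grip_force': 59.52805268811062, 'finger_gap': 0.19632671054665346}
[152 118]
```

View pics/w1.png

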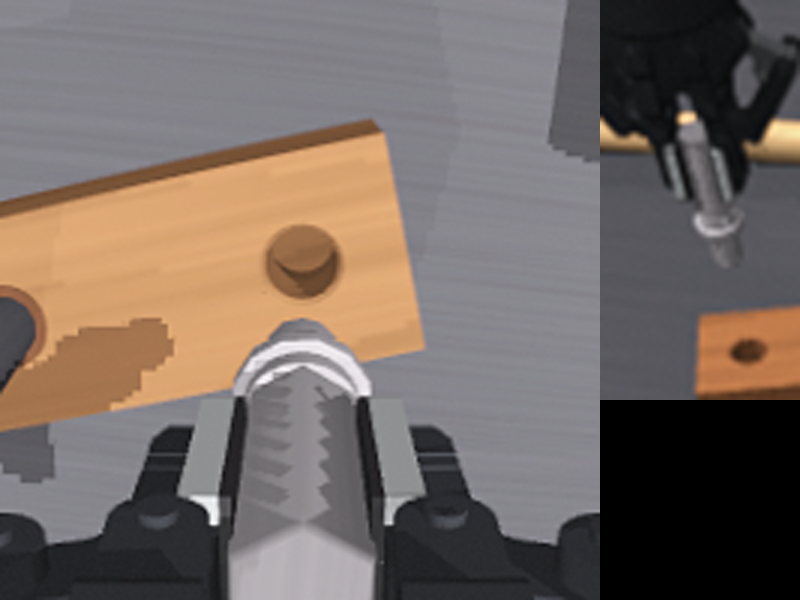

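Run:
```python
from h import *
np.set_printoptions(precision=2,suppress=True)
d=get_image("wrist");st=read_state();p=np.array(st["ee_pos"]);Q=R.from_euler('xyz',st["tool_rot"],degrees=True).as_matrix()
print(p)
for L in(.071,.0735):
  for dx in(-.003,0,.003):
    f=lambda x,y,h:proj(d,p+Q@np.array([dx+x,y,L-h]),True)
    print(L,dx,"tip",f(.006,0,0),f(.008,0,.003),"collar",f(.013,0,.026),"L/R",f(0,.013,.026),f(0,-.013,.026),"pin",f(.008,0,.02))
# hole in block from wrist image: crop (302,262)
print(onplane(d,(180+303/3,120+262/3),.045,fish=True).round(4))
```

```text
[ 0.48 -0.33  0.19]
0.071 -0.003 tip [281.67 230.94] [281.7  229.34] collar [281.93 233.49] L/R [305.42 255.76] [258.31 255.77] pin [281.85 238.57]
0.071 0 tip [281.68 226.32] [281.71 224.64] collar [281.94 228.18] L/R [305.57 250.71] [258.19 250.73] pin [281.86 233.49]
0.071 0.003 tip [281.69 221.67] [281.72 219.89] collar [281.95 222.81] L/R [305.71 245.61] [258.07 245.62] pin [281.87 228.36]
0.0735 -0.003 tip [281.65 229.71] [281.68 228.11] collar [281.9  232.05] L/R [305.1  254.06] [258.59 254.07] pin [281.82 237.11]
0.0735 0 tip [281.66 225.14] [281.69 223.46] collar [281.91 226.8 ] L/R [305.24 249.07] [258.47 249.08] pin [281.83 232.09]
0.0735 0.003 tip [281.67 220.54] [281.7  218.76] collar [281.92 221.49] L/R [305.37 244.02] [258.36 244.03] pin [281.84 227.02]
[ 0.48 -0.33  0.04]
```

Run:
```python
from h import *
np.set_printoptions(precision=2,suppress=True)
d=get_image("wrist");st=read_state();p=np.array(st["ee_pos"]);Q=R.from_euler('xyz',st["tool_rot"],degrees=True).as_matrix()
print((p*1e3).round(1))
g=d["color"].min(2)
for r in range(222,252): print(r,g[r,276:286])
L=.0725
for dx in(-.003,0):
  for th in(-4,0,4):
    t=np.radians(th);A=np.array([[np.cos(t),0,np.sin(t)],[0,1,0],[-np.sin(t),0,np.cos(t)]])
    f=lambda x,h:proj(d,p+Q@(np.array([dx,0,.003])+A@np.array([x,0,L-.003-h])),True)[1].round(1)
    print(dx*1e3,th,"tip",f(.006,0),f(.008,.003),"pin top",f(.008,.026),"collar low",f(.013,.026),"up",f(.013,.032),"hex vertex base",f(.0104,.032),"top of handle",f(.0104,.094),"tipoff",(np.array([dx,0,.003])+A@[0,0,L-.003])*1e3)
```

```text
[ 484.3 -333.   187.7]
222 [115 114 114 115 115 116 115 114 114 115]
223 [114 115 115 115 115 115 114 114 116 115]
224 [116 115 115 114 115 115 115 114 115 116]
225 [115 114 114 115 114 117 116 117 117 117]
226 [117 117 118 122 114 125 125 122 118 118]
227 [107 112 117 119 123 125 124 125 126 133]
228 [114 117 119 123 125 128 129 129 130 132]
229 [115 118 120 122 127 129 131 131 132 135]
230 [116 119 116 111 113 116 115 111 113 124]
231 [128 130 131 132 133 133 133 137 138 139]
232 [132 132 133 134 140 140 143 143 144 148]
233 [158 160 161 176 189 190 191 194 195 198]
234 [237 237 237 237 237 237 238 237 237 238]
235 [225 226 226 227 228 228 228 227 227 228]
236 [227 228 229 230 231 230 230 230 229 230]
237 [199 185 173 157 159 161 162 191 214 223]
238 [120 123 125 129 132 135 136 137 137 136]
239 [124 127 127 130 135 136 138 139 141 142]
240 [130 133 136 139 141 142 146 148 145 143]
241 [190 201 212 212 203 201 214 217 201 174]
242 [231 230 214 164 125 126 176 220 231 232]
243 [213 163 125 129 130 132 130 144 186 218]
244 [121 127 130 132 132 133 133 134 131 144]
245 [126 129 132 13
[... 387 characters left out ...]
0 top of handle 295.2 tipoff [-7.85  0.   72.33]
-3.0 0 tip 230.0 228.4 pin top 241.1 collar low 232.4 up 236.0 hex vertex base 240.7 top of handle 300.4 tipoff [-3.   0.  72.5]
-3.0 4 tip 222.8 221.5 pin top 236.3 collar low 227.7 up 231.9 hex vertex base 236.5 top of handle 305.6 tipoff [ 1.85  0.   72.33]
0.0 -4 tip 232.7 230.8 pin top 240.9 collar low 232.1 up 234.9 hex vertex base 239.6 top of handle 287.7 tipoff [-4.85  0.   72.33]
0.0 0 tip 225.4 223.7 pin top 235.9 collar low 227.1 up 230.6 hex vertex base 235.3 top of handle 293.0 tipoff [ 0.   0.  72.5]
0.0 4 tip 218.2 216.7 pin top 231.0 collar low 222.3 up 226.4 hex vertex base 231.1 top of handle 298.3 tipoff [ 4.85  0.   72.33]
```

Run:
```python
from h import *
np.set_printoptions(precision=2,suppress=True)
for k in range(2):
  p0=np.array(read_state()["ee_pos"]);d=get_image("wrist");st=read_state();p=np.array(st["ee_pos"]);Q=R.from_euler('xyz',st["tool_rot"],degrees=True).as_matrix()
  K,c,C=cam(d);print((p0*1e3).round(1),(p*1e3).round(1),"cam in tool",(Q.T@(c-p))*1e3, R.from_matrix(Q.T@C).as_euler('xyz',degrees=True))
g=d["color"].min(2)
print(g[222:246,281])
```

```text
[ 484.3 -333.   187.7] [ 484.5 -333.1  187.8] cam in tool [  65.12   -1.32 -120.23] [164.84  -0.06  89.99]
[ 484.5 -333.1  187.8] [ 484.7 -333.2  188.1] cam in tool [  65.07   -1.36 -120.01] [164.82  -0.07  89.99]
[115 115 115 117 126 125 128 129 116 133 140 189 237 228 231 161 135 136
 141 200 127 132 133 135]
```

Run:
```python
from h import *
from scipy.optimize import least_squares
np.set_printoptions(precision=2,suppress=True)
d=get_image("wrist");st=read_state();p=np.array(st["ee_pos"]);Q=R.from_euler('xyz',st["tool_rot"],degrees=True).as_matrix()
g=d["color"].min(2);print(g[280:306,280])
F=[(.008,.003,225.7),(.013,.026,232.9),(.0104,.032,241.8),(.0104,.094,293.3)]
def res(v,F=F):
    dx,th,L=v[0]*1e-3,np.radians(v[1]),v[2]*1e-3
    A=np.array([[np.cos(th),0,np.sin(th)],[0,1,0],[-np.sin(th),0,np.cos(th)]])
    return [proj(d,p+Q@(np.array([dx,0,.003])+A@np.array([x,0,L-.003-h])),True)[1]-r for x,h,r in F]
for F2 in(F,F[1:],[F[0]]+F[2:]):
  s=least_squares(lambda v:res(v,F2),[0,0,71]);print(s.x,s.fun,"tip x",s.x[0]+np.sin(np.radians(s.x[1]))*(s.x[2]-3))
# width of collar and pin for L: column extents
for r in(245,250,255): print(r,g[r,250:315])
```

```text
[136 136 136 137 138 137 136 137 136 137 132 116 110 121 136 148 160 171
 174 174 175 174 175 174 175 175]
[-44.37   9.63 141.33] [ 0.16  0.84 -1.12  0.12] tip x -21.21397249140262
[ 10.96 -10.79  25.84] [0. 0. 0.] tip x 6.680573202837839
[-78.55  15.62 180.02] [ 0. -0. -0.] tip x -30.88972391845836
245 [115 113 114 112 113 113 112 109 110 132 167 178 172 161 135 106 130 197
 234 232 233 231 215 159 117 124 127 131 131 132 133 135 134 136 136 134
 132 161 207 226 227 230 225 202 166 142 166 209 226 228 228 202 150 134
 133 133 134 134 135 134 134 135 133 133 133]
250 [125 127 128 129 129 129 128 144 178 183 182 167 128 136 127 101 107 112
 117 119 121 123 120 112 118 129 132 134 133 134 134 134 136 138 139 139
 138 135 137 121  92  94  92  87 118 139 182 200 173 202 229 230 230 190
 130 133 134 134 135 134 134 134 134 134 134]
255 [142 142 142 142 141 142 145 133  48  32  36  49  84 108 107 107 107 108
 111 112 111 112 111 108 111 123 133 134 133 134 134 135 137 138 140 141
 129 108 100 100  99  97  96  94  93  91  92  93  70  33  34  36  29 122
 146 142 142 142 142 142 141 141 142 142 134]
```

```bash
python3 -m crank '{"rotation":[[0,0,0],[0,0,-0.065],[0,0,-0.065],[0,0,-0.065]],"linear":[[0,0,0.6],[0.36,1,0.6],[0.36,1,0.6],[0.36,1,0.6]],"jaw":[0,0,0,0]}' | grep -E 'time|ee_pos'
python3 -m crank '{"rotation":[[0,0,0],[0,0,0],[0,0,0]],"linear":[[0.36,1,0],[0.36,1,0],[0.36,1,0]],"jaw":[0,0,0]}' | grep -E 'ee_pos'
python3 -m crank '{"rotation":[[-0.004,0.314,0],[-0.004,0.314,0],[-0.004,0.314,0]],"linear":[[0.36,1,0],[0.36,1,0],[0.36,1,0]],"jaw":[0,0,0]}' | grep -E 'ee_pos|rot'
python3 -m crank '{"rotation":[[0,0,0],[0,0,0],[0,0,0]],"linear":[[0.35,1,0],[0.35,1,0],[0.35,1,0]],"jaw":[0,0,0]}' | grep -E 'ee_pos|rot|grip'
python3 -m crank '{"rotation":[[0,0,0],[0,0,0],[0,0,0],[0,0,0]],"linear":[[0,0.37,-0.56],[0,0.37,-0.56],[0,0.37,-0.56],[0,0.37,-0.56]],"jaw":[0,0,0,0]}'
python3 - <<'E'
from h import *
np.set_printoptions(precision=4,suppress=True)
d=get_image("wrist");st=read_state();print(st["ee_pos"],st["tool_rot"])
cv2.imwrite("pics/w2.png",cv2.resize(d["color"][100:300,150:410],None,fx=3,fy=3,interpolation=cv2.INTER_CUBIC))
E
```

```text
time: 4.32
ee_pos: [0.5222, -0.2312, 0.2495]
ee_pos: [0.5582, -0.1323, 0.2495]
ee_pos: [0.5954, -0.0327, 0.2486]
tool_rot: [-179.9, 27.2, 1.0]
ee_pos: [0.6298, 0.0672, 0.2488]
tool_rot: [-179.9, 27.0, 1.0]
grip_force: 59.8
time: 5.95
ee_pos: [0.63, 0.1011, 0.196]
tool_rot: [-180.0, 26.8, 0.7]
ft_force: [-0.8, -0.3, -1.4]
finger_gap: 0.202
grip_force: 59.7
[0.6301 0.1014 0.1962] [-179.9776   26.7913    0.7309]
```

View pics/w2.png

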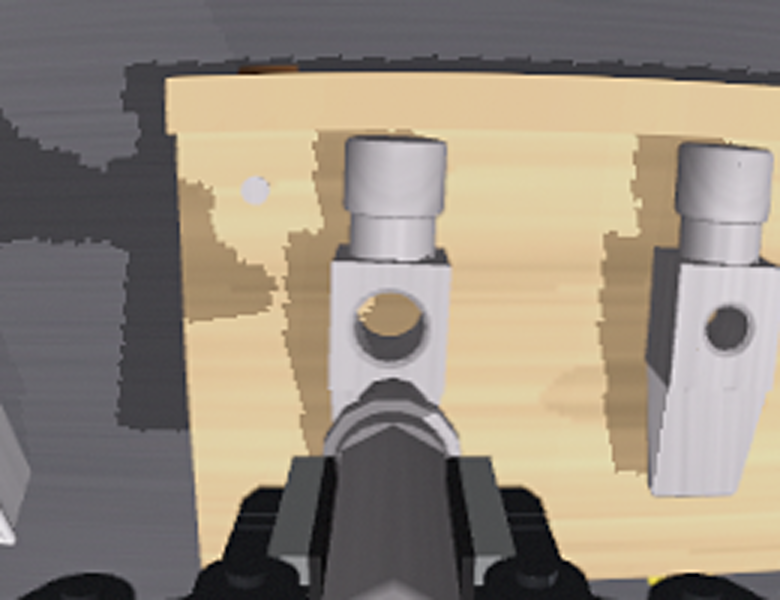

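Wrist view: eye a's rim centre is at crop (391,326), full pixel (280.3,208.8). Its bore is wide and the gauge tip lies just below it in the picture. Eye b's rim is at crop (729,328).

```bash
cat > rel.py <<'E'
from h import *
def tool(): 
    st=read_state();return np.array(st["ee_pos"]),R.from_euler('xyz',st["tool_rot"],degrees=True).as_matrix()
def in_tool(d,uv,z):
    p,Q=tool();X=onplane(d,uv,n=Q[:,2],p0=p+Q[:,2]*z,fish=True);return Q.T@(X-p)*1e3
E
python3 - <<'E'
from rel import *
np.set_printoptions(precision=4,suppress=True)
d=get_image("wrist");p,Q=tool();W=lambda x,y:(150+x/3,100+y/3)
for z in(.120,.1257,.130):
    e=in_tool(d,W(391,326),z);b=in_tool(d,W(729,328),z);print(z,e,b,"rim dia",np.linalg.norm(in_tool(d,W(352,327),z)-in_tool(d,W(430,327),z)),"cheek",np.linalg.norm(in_tool(d,W(330,300),z)-in_tool(d,W(449,300),z)),np.linalg.norm(in_tool(d,W(390,288),z)-in_tool(d,W(390,367),z)))
    print("world",p+Q@(e/1e3),p+Q@(b/1e3))
for L in(.071,.0735):
  for dx in(-.003,0): print(L,dx,[(np.array(proj(d,p+Q@np.array([dx+x,0,L-h]),True))-[150,100])*3 for x,h in((.008,.003),(.013,.026))])
E
```

```text
0.12 [  4.9689  -0.7465 120.    ] [  4.6689  88.5947 120.    ] rim dia 19.79329014057996 cheek 30.011416379532083 20.687413873123184
world [0.5803 0.1018 0.0868] [0.5812 0.0125 0.0869]
0.1257 [  3.5332  -0.7449 125.7   ] [  3.226   90.7193 125.7   ] rim dia 20.263603604619824 cheek 30.724525372425745 21.178972841419753
world [0.5765 0.1018 0.0824] [0.5774 0.0103 0.0825]
0.13 [  2.4501  -0.7436 130.    ] [  2.1376  92.322  130.    ] rim dia 20.618401481000802 cheek 31.262484788117444 21.549798028029326
world [0.5736 0.1018 0.079 ] [0.5745 0.0087 0.0791]
0.071 -0.003 [array([394.7248, 388.6808]), array([395.2615, 401.4577])]
0.071 0 [array([394.7509, 374.4974]), array([395.2945, 385.4212])]
0.0735 -0.003 [array([394.6787, 384.9442]), array([395.2022, 397.0526])]
0.0735 0 [array([394.7041, 370.9143]), array([395.2342, 381.2102])]
```

```bash
python3 -m crank '{"rotation":[[0,0,0],[0,0,0],[0,0,0],[0,0,0]],"linear":[[-0.14,0,-0.377],[-0.14,0,-0.377],[-0.14,0,-0.377],[-0.14,0,-0.377]],"jaw":[0,0,0,0]}'
python3 - <<'E'
from h import *
np.set_printoptions(precision=4,suppress=True)
d=get_image("wrist");st=read_state();print(st["ee_pos"],st["tool_rot"])
cv2.imwrite("pics/w3.png",cv2.resize(d["color"][180:280,220:340],None,fx=6,fy=6,interpolation=cv2.INTER_CUBIC))
E
```

```text
time: 6.55
ee_pos: [0.6163, 0.1029, 0.1585]
tool_rot: [-179.9, 26.8, 0.8]
ft_force: [-0.4, 0.2, -1.1]
finger_gap: 0.206
grip_force: 59.7
[0.6162 0.103  0.1583] [-179.9431   26.7963    0.8363]
```

View pics/w3.png

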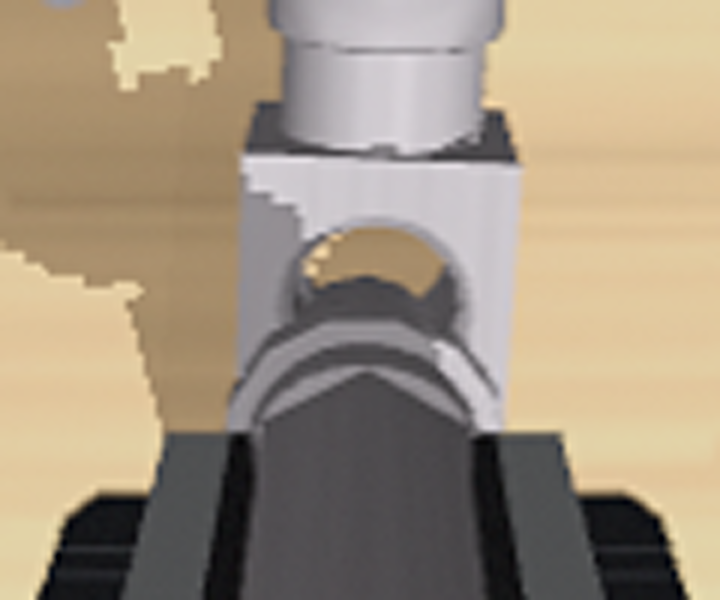

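```bash
python3 -m crank '{"rotation":[[0,0,0],[0,0,0],[0,0,0],[0,0,0]],"linear":[[0,-0.012,0],[-0.034,-0.012,-0.067],[-0.068,-0.012,-0.134],[-0.068,-0.012,-0.134]],"jaw":[0,0,0,0]}'
python3 -m crank '{"rotation":[[0,0,0],[0,0,0],[0,0,0],[0,0,0]],"linear":[[-0.009,0,-0.018],[-0.018,0,-0.036],[-0.027,0,-0.054],[-0.027,0,-0.054]],"jaw":[0,0,0,0]}'
```

```text
time: 7.1
ee_pos: [0.6073, 0.1017, 0.1419]
tool_rot: [-180.0, 27.1, 0.8]
ft_force: [1.2, 0.5, -3.3]
finger_gap: 0.197
grip_force: 59.7
time: 7.6
ee_pos: [0.6051, 0.1017, 0.1376]
tool_rot: [-180.0, 27.0, 0.8]
ft_force: [0.7, 0.5, -1.0]
finger_gap: 0.2
grip_force: 59.8
```

```bash
python3 -m crank '{"rotation":[[0,0,0],[0,0,0],[0,0,0],[0,0,0]],"linear":[[-0.018,0,-0.036],[-0.036,0,-0.071],[-0.05,0,-0.098],[-0.05,0,-0.098]],"jaw":[0,0,0,0]}'
python3 -m crank '{"rotation":[[0,0,0],[0,0,0],[0,0,0]],"linear":[[-0.009,0,-0.018],[-0.009,0,-0.018],[-0.009,0,-0.018]],"jaw":[0,0,0]}'
```

```text
time: 8.1
ee_pos: [0.6004, 0.1017, 0.1283]
tool_rot: [-180.0, 27.0, 0.8]
ft_force: [0.9, 0.2, -0.1]
finger_gap: 0.197
grip_force: 60.1
time: 8.48
ee_pos: [0.6004, 0.1017, 0.1283]
tool_rot: [-180.0, 26.9, 0.8]
ft_force: [0.6, -1.0, 6.3]
finger_gap: 0.202
grip_force: 60.8
```

```bash
python3 -m crank '{"rotation":[[0,0,0],[0,0,0],[0,0,0]],"linear":[[-0.007,0,-0.013],[-0.007,0,-0.013],[-0.007,0,-0.013]],"jaw":[0,0,0]}'
python3 - <<'E'
from rel import *
d=get_image("wrist");p,Q=tool();print(p,Q[:,2])
cv2.imwrite("pics/w4.png",cv2.resize(d["color"][180:280,220:340],None,fx=5,fy=5,interpolation=cv2.INTER_CUBIC))
E
```

```text
time: 8.85
ee_pos: [0.6004, 0.1017, 0.1282]
tool_rot: [-179.9, 26.8, 0.8]
ft_force: [2.3, 0.1, 9.5]
finger_gap: 0.201
grip_force: 61.1
[0.60039368 0.1017112  0.12821727] [-0.45083526 -0.00558362 -0.89258971]
```

View pics/w4.png

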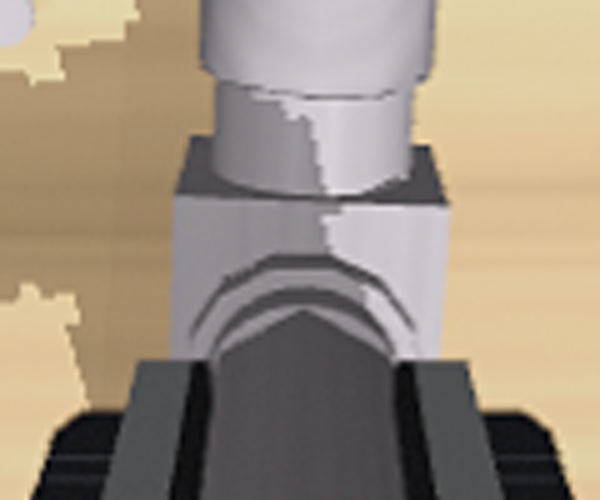

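The collar sits flush on head a's cheek face, and the force rises with no motion: a passes. Next, withdraw square and go to b.

```bash
python3 -m crank '{"rotation":[[0,0,0],[0,0,0],[0,0,0],[0,0,0]],"linear":[[0.07,0,0.14],[0.14,0,0.28],[0.203,0.003,0.402],[0.203,0.003,0.402]],"jaw":[0,0,0,0]}' | grep -E "ee_pos|force"
python3 -m crank '{"rotation":[[0,0,0],[0,0,0],[0,0,0],[0,0,0],[0,0,0]],"linear":[[0.009,-0.5,0],[0.009,-0.89,0],[0.009,-0.89,0],[0.009,-0.89,0],[0.009,-0.89,0]],"jaw":[0,0,0,0,0]}'
python3 - <<'E'
from rel import *
np.set_printoptions(precision=4,suppress=True)
d=get_image("wrist");p,Q=tool();print(p,Q[:,2])
g=cv2.cvtColor(d["color"],cv2.COLOR_BGR2GRAY)
cv2.imwrite("pics/w5.png",cv2.resize(d["color"][180:280,220:340],None,fx=5,fy=5,interpolation=cv2.INTER_CUBIC))
E
```

```text
ee_pos: [0.6204, 0.1021, 0.1666]
ft_force: [-0.1, -0.1, -1.6]
grip_force: 59.7
time: 10.02
ee_pos: [0.6196, 0.0141, 0.1648]
tool_rot: [-179.9, 27.0, 0.9]
ft_force: [-0.1, -0.1, -2.4]
finger_gap: 0.2
grip_force: 59.8
[0.6197 0.0142 0.1649] [-0.4542 -0.0061 -0.8909]
```

View pics/w5.png

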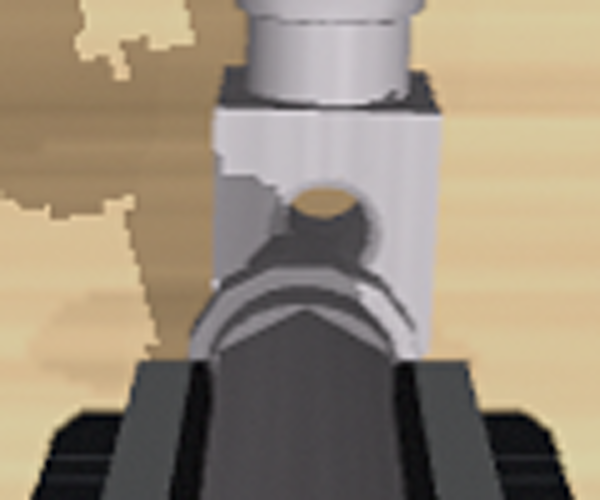

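Eye b's rim centre is at crop (327,230). The bore is small, about 10 mm visible, and the tip lies about 2.6 mm to its left, so I'll correct in -y.

Run:
```python
from rel import *
np.set_printoptions(precision=4,suppress=True)
d=get_image("wrist");p,Q=tool();print(p)
m=.047+((p-np.array([.6004,p[1],.1283]))@-Q[:,2]);print("mouth z",m)
for c in((327,187),(327,232),(327,113),(213,200),(438,200)): print(c,in_tool(d,(220+c[0]/5,180+c[1]/5),m))
# w3 (head a) same features with same camera-in-tool
print("w3:",[in_tool(d,(220+c[0]/6,180+c[1]/6),.0811) for c in((379,222),(379,309),(379,160))])
```

```text
[0.6198 0.0141 0.165 ]
mouth z 0.08848585927964725
(327, 187) [ 6.8614  2.2672 88.4859]
(327, 232) [ 0.595   2.2995 88.4859]
(327, 113) [16.9612  2.2191 88.4859]
(213, 200) [  5.0451 -12.9292  88.4859]
(438, 200) [ 5.0656 17.1124 88.4859]
w3: [array([ 9.2012,  0.7132, 81.1   ]), array([-0.5795,  0.7455, 81.1   ]), array([16.0215,  0.6924, 81.1   ])]
```

```bash
python3 -m crank '{"rotation":[[0,0,0],[0,0,0],[0,0,0],[0,0,0]],"linear":[[0.009,-0.018,-0.005],[0.009,-0.018,-0.005],[0.009,-0.018,-0.005],[0.009,-0.018,-0.005]],"jaw":[0,0,0,0]}'
python3 - <<'E'
from rel import *
np.set_printoptions(precision=4,suppress=True)
d=get_image("wrist");p,Q=tool();print(p)
m=.047+((p-np.array([.6004,p[1],.1283]))@-Q[:,2]);print("mouth z",m)
g=d["color"][:,:,:].astype(int)
print("row 208:",d["color"][208,255:312].min(1)); print("row 222:",d["color"][222,255:312].min(1)); print("row 252",d["color"][248,250:312].min(1)); print("col 285", d["color"][192:240,285].min(1))
E
```

```text
time: 10.62
ee_pos: [0.6208, 0.0112, 0.1646]
tool_rot: [-180.0, 27.0, 0.8]
ft_force: [0.2, 0.0, -1.6]
finger_gap: 0.2
grip_force: 59.8
[0.6208 0.0112 0.1646]
mouth z 0.08859217965770194
row 208: [ 98  97  94 165 181 128 163 194 190 188 187 185 186 188 190 192 193 193
 192 191 190 192 195 196 194 190 190 194 195 195 191 189 188 190 192 192
 192 193 191 191 191 193 195 195 194 192 192 192 186 162 157 158 159 158
 158 158 157]
row 222: [101 100 104 125 135 134 133 132 131 130 129 129 130 131 135 126 108  93
  70  78  95  99  99  99  98  99  98  99  98 100  95  81  85 129 156 178
 194 192 189 189 190 194 194 192 190 190 191 189 164 151 151 152 152 152
 152 152 153]
row 252 [ 97  97  98  97  98  98  97 107 132 138 138 132 104  79 114 133 117  85
  67  70  72  72  74  73  72  71  71  73  71  70  70  69  71  69  69  69
  68  66  67  68  65  62  70  95 122 130 118  95 125 174 190 192 179 157
 145 149 152 152 153 153 154 154]
col 285 [199 199 199 199 199 198 199 198 198 199 192  98 199 194 192 191 191 191
 191 191 191 191 191 190 190 191 175 161 111  98  95  81  70  71  71  68
  68  68  66  68  70  99 137 132 134 118  65  70]
```

```bash
python3 -m crank '{"rotation":[[0,0,0],[0,0,0],[0,0,0],[0,0,0]],"linear":[[-0.03,0,-0.06],[-0.059,0,-0.116],[-0.059,0,-0.116],[-0.059,0,-0.116]],"jaw":[0,0,0,0]}' | grep -E "ee_pos|ft_f"
python3 -m crank '{"rotation":[[0,0,0],[0,0,0],[0,0,0]],"linear":[[-0.009,0,-0.018],[-0.009,0,-0.018],[-0.009,0,-0.018]],"jaw":[0,0,0]}' | grep -E "ee_pos|ft_f"
python3 -m crank '{"rotation":[[0,0,0],[0,0,0],[0,0,0]],"linear":[[-0.009,0,-0.018],[-0.009,0,-0.018],[-0.009,0,-0.018]],"jaw":[0,0,0]}' | grep -E "ee_pos|ft_f"
python3 -m crank '{"rotation":[[0,0,0],[0,0,0],[0,0,0]],"linear":[[-0.009,0,-0.018],[-0.009,0,-0.018],[-0.009,0,-0.018]],"jaw":[0,0,0]}' | grep -E "ee_pos|ft_f"
```

```text
ee_pos: [0.6148, 0.0112, 0.1528]
ft_force: [-0.1, 0.5, -2.3]
ee_pos: [0.614, 0.0112, 0.1512]
ft_force: [0.2, -1.3, -0.5]
ee_pos: [0.6139, 0.0112, 0.1501]
ft_force: [2.3, 0.7, 2.0]
ee_pos: [0.6138, 0.0112, 0.1499]
ft_force: [3.9, 0.1, 6.9]
```

b blocks at the bevel: no further motion, axial force about 9 N, no side load. That's a reject. On to c.

```bash
python3 -m crank '{"rotation":[[0,0,0],[0,0,0],[0,0,0],[0,0,0]],"linear":[[0.045,0,0.09],[0.09,0,0.18],[0.09,0,0.18],[0.09,0,0.18]],"jaw":[0,0,0,0]}' | grep -E "ee_pos|ft_f"
python3 -m crank '{"rotation":[[0,0,0],[0,0,0],[0,0,0],[0,0,0],[0,0,0],[0,0,0]],"linear":[[0.009,-0.5,0],[0.009,-0.81,0],[0.009,-0.81,0],[0.009,-0.81,0],[0.009,-0.81,0],[0.009,-0.81,0]],"jaw":[0,0,0,0,0,0]}'
python3 - <<'E'
from rel import *
np.set_printoptions(precision=4,suppress=True,linewidth=200)
d=get_image("wrist");p,Q=tool();print(p)
m=.047+((p-np.array([.6004,p[1],.1283]))@-Q[:,2]);print("mouth z",m)
hsv=cv2.cvtColor(d["color"],cv2.COLOR_BGR2HSV);S=hsv[...,1]
for r in(208,214,222): print(r,np.flatnonzero(S[r,240:330]<45)+240)
for r in(208,214,222): print(r,d["color"][r,255:312].min(1))
for c in(270,275,280,285,290):print(c,"col", d["color"][192:240,c].min(1))
E
```

```text
ee_pos: [0.6208, 0.0112, 0.1651]
ft_force: [0.3, -0.2, -2.3]
time: 13.55
ee_pos: [0.6221, -0.0688, 0.1655]
tool_rot: [-179.9, 27.0, 0.9]
ft_force: [-0.7, 0.1, -2.6]
finger_gap: 0.205
grip_force: 59.8
[ 0.6221 -0.0689  0.1656]
mouth z 0.09005774319145904
208 [261 262 263 264 265 266 267 268 269 270 271 272 273 274 275 276 277 278 279 280 281 282 283 284 285 286 287 288 289 290 291 292 293 294 295 296 297 298 299 300 301 302 303 304 305 306]
214 [261 262 263 264 265 266 267 268 269 270 271 272 273 274 275 276 277 278 287 288 289 290 291 292 293 294 295 296 297 298 299 300 301 302 303 304 305]
222 [261 262 263 264 265 266 267 268 269 270 271 294 295 296 297 298 299 300 301 302 303 304 305]
208 [113 115 114 114 112 125 183 209 208 206 207 207 206 205 205 205 204 202 203 206 205 204 205 203 202 203 205 205 203 202 202 203 203 203 201 199 200 203 203 203 203 203 204 206 205 202 200 201 205
 206 204 184 164 167 167 167 168]
214 [110 109 110 110 109 118 140 145 144 142 142 141 141 141 139 177 207 203 204 202 192 186 181 165 133  98  99 100  99 100 110 122 144 168 171 171 184 199 204 203 203 
[... 610 characters left out ...]
5 105 108 108 108 108 106 107 109  97  79  72  72  74  68  77  77 107 148 141 141 130  73  76]
280 col [202 201 202 202 202 202 202 202 203 209  65 211 204 203 202 203 203 203 203 203 193 182  98 106 110 112 113 110 109 108 106 107 107 105  66  72  74  76  75  75  77 107 147 142 144  90  74  75]
285 col [208 208 208 208 207 207 207 209 213 136  86 200 205 203 202 203 202 202 203 203 194 176 110 104 110 112 112 110 109 107 105 106 107 109 109  79  73  75  74  75  76 108 147 143 144 128  74  74]
290 col [199 199 199 199 199 199 199 199 201 206  88 181 204 202 201 200 199 200 200 199 200 198 171 159 123 109 111 110 109 108 106 107 105  89  79  81  80  79  83  87  80  81  81 106 139 143 143 107]
```

Run:
```python
from rel import *
np.set_printoptions(precision=4,suppress=True,linewidth=200)
d=get_image("wrist");p,Q=tool();print(p)
print("b",in_tool(d,(285,203.6),.0886),in_tool(d,(257.8,222),.0886),in_tool(d,(303,222),.0886))
print("c",in_tool(d,(283,202.6),.0901),in_tool(d,(260.6,222),.0901),in_tool(d,(305.2,222),.0901))
```

```text
[ 0.6221 -0.0691  0.1656]
b [16.28    1.8395 88.6   ] [  3.6255 -16.3004  88.6   ] [ 3.6578 13.9528 88.6   ]
c [16.6058  0.534  90.1   ] [  3.1852 -14.5158  90.1   ] [ 3.2136 15.5513 90.1   ]
```

```bash
python3 -m crank '{"rotation":[[0,0,0],[0,0,0],[0,0,0],[0,0,0],[0,0,0]],"linear":[[0.004,-0.013,-0.002],[-0.026,-0.013,-0.062],[-0.057,-0.013,-0.122],[-0.078,-0.013,-0.162],[-0.078,-0.013,-0.162]],"jaw":[0,0,0,0,0]}' | grep -E "ee_pos|ft_f"
python3 -m crank '{"rotation":[[0,0,0],[0,0,0],[0,0,0],[0,0,0]],"linear":[[-0.009,0,-0.018],[-0.014,0,-0.027],[-0.018,0,-0.036],[-0.018,0,-0.036]],"jaw":[0,0,0,0]}' | grep -E "ee_pos|ft_f"
```

```text
ee_pos: [0.6136, -0.071, 0.1486]
ft_force: [0.6, -0.4, -1.4]
ee_pos: [0.6125, -0.0711, 0.1458]
ft_force: [-0.3, 0.3, -2.9]
```

```bash
python3 -m crank '{"rotation":[[0,0,0],[0,0,0],[0,0,0],[0,0,0],[0,0,0]],"linear":[[-0.018,0,-0.036],[-0.036,0,-0.071],[-0.059,0,-0.116],[-0.073,0,-0.143],[-0.073,0,-0.143]],"jaw":[0,0,0,0,0]}' | grep -E "ee_pos|ft_f"
python3 -m crank '{"rotation":[[0,0,0],[0,0,0],[0,0,0]],"linear":[[-0.014,0,-0.027],[-0.014,0,-0.027],[-0.014,0,-0.027]],"jaw":[0,0,0]}' | grep -E "ee_pos|ft_f"
python3 -m crank '{"rotation":[[0,0,0],[0,0,0],[0,0,0]],"linear":[[-0.009,0,-0.018],[-0.009,0,-0.018],[-0.009,0,-0.018]],"jaw":[0,0,0]}' | grep -E "ee_pos|ft_f"
```

```text
ee_pos: [0.6048, -0.071, 0.1311]
ft_force: [-0.1, 0.1, -1.4]
ee_pos: [0.6039, -0.0711, 0.1288]
ft_force: [-0.5, 0.4, -1.9]
ee_pos: [0.6036, -0.0712, 0.1279]
ft_force: [2.1, 0.4, 3.9]
```

```bash
python3 -m crank '{"rotation":[[0,0,0],[0,0,0],[0,0,0]],"linear":[[-0.009,0,-0.018],[-0.009,0,-0.018],[-0.009,0,-0.018]],"jaw":[0,0,0]}' | grep -E "ee_pos|ft_f"
python3 -m crank '{"rotation":[[0,0,0],[0,0,0],[0,0,0],[0,0,0],[0,0,0]],"linear":[[0.07,0,0.14],[0.14,0,0.28],[0.25,0.003,0.5],[0.25,0.003,0.5],[0.25,0.003,0.5]],"jaw":[0,0,0,0,0]}'
```

```text
ee_pos: [0.6035, -0.0712, 0.1278]
ft_force: [2.7, 0.2, 9.5]
time: 17.15
ee_pos: [0.6265, -0.0707, 0.1745]
tool_rot: [-179.9, 27.1, 0.8]
ft_force: [0.3, -0.7, -2.2]
finger_gap: 0.202
grip_force: 59.8
```

c seats as well, with the same depth and stop as a, so it passes. I'll take the gauge back to the block.

```bash
python3 -m crank '{"rotation":[[0,0,0],[0.004,-0.314,0],[0.004,-0.314,0],[0.004,-0.314,0]],"linear":[[0,-0.3,0.5],[-0.4,-0.9,0.5],[-0.4,-0.9,0.5],[-0.4,-0.9,0.5]],"jaw":[0,0,0,0]}' | grep -E "ee_pos|rot"
python3 -m crank '{"rotation":[[0,0,0.065],[0,0,0.065],[0,0,0.065]],"linear":[[-0.5,-0.9,0],[-0.5,-0.9,0],[-0.5,-0.9,0]],"jaw":[0,0,0]}' | grep -E "ee_pos|rot"
python3 -m crank '{"rotation":[[0,0,0],[0,0,0],[0,0,0],[0,0,0],[0,0,0]],"linear":[[-0.51,-0.84,-0.35],[-0.51,-0.84,-0.35],[-0.51,-0.84,-0.35],[-0.51,-0.84,-0.35],[-0.51,-0.84,-0.35]],"jaw":[0,0,0,0,0]}'
python3 - <<'E'
from rel import *
np.set_printoptions(precision=4,suppress=True,linewidth=200)
d=get_image("wrist");p,Q=tool();print(p)
# hole: darker brown blob
g=d["color"].max(2)[190:245,250:320]
hsv=cv2.cvtColor(d["color"],cv2.COLOR_BGR2HSV)
for r in range(196,232,3): print(r,d["color"][r,262:304].max(1))
E
```

```text
ee_pos: [0.5839, -0.1617, 0.2242]
tool_rot: [-180.0, -0.0, 0.7]
ee_pos: [0.5341, -0.2525, 0.2237]
tool_rot: [-179.9, 0.2, 6.2]
time: 18.65
ee_pos: [0.4869, -0.3336, 0.1904]
tool_rot: [-180.0, -0.0, 6.5]
ft_force: [0.2, -0.2, -1.8]
finger_gap: 0.196
grip_force: 59.7
[ 0.4869 -0.3337  0.1906]
196 [220 221 221 222 222 222 222 223 223 224 224 226 228 221 199 180 173 164 162 159 159 159 154 154 163 161 170 197 220 225 224 224 225 225 226 226 226 227 227 227 226 226]
199 [224 224 224 224 223 223 223 223 224 218 200 183 166 156 156 157 158 157 158 157 157 156 156 156 156 157 156 155 155 157 169 204 224 223 221 220 219 219 220 219 219 220]
202 [222 223 223 224 224 224 226 219 203 187 161 155 154 155 156 154 154 154 153 151 150 148 147 146 145 142 143 142 141 142 134 147 161 196 222 220 218 217 218 219 219 220]
205 [222 222 221 220 219 219 212 200 176 127 125 135 155 154 153 150 149 148 144 142 141 142 141 141 143 142 144 146 149 134 100  89 117 150 193 216 214 214 214 212 212 212]
208 [218 218 218 218 218 219 213 194 166 133 140 141 119  94 130 149 148 148 150 149 150 150 150 151 152 154 144
[... 579 characters left out ...]
223]
220 [220 220 221 222 221 222 222 222 222 223 224 224 224 220 216 215 215 216 216 215 214 213 212 208 205 202 202 212 221 224 223 223 223 223 223 223 223 223 223 223 223 223]
223 [222 222 222 222 222 222 222 221 221 221 221 221 222 221 221 222 222 222 222 222 222 222 222 222 222 222 222 222 223 222 221 221 222 221 221 221 222 223 223 223 223 223]
226 [220 220 220 220 221 220 221 222 221 222 222 224 225 228 220 194 179 158 127 135 167 194 217 227 226 225 224 224 224 225 225 225 225 225 224 224 223 223 223 223 222 222]
229 [220 221 221 221 221 221 221 223 225 210 151 111 113 116 119 123 126 128 131 134 135 136 137 139 140 143 162 207 225 223 222 221 221 222 222 222 222 222 222 223 222 222]
```

Run:
```python
from rel import *
np.set_printoptions(precision=4,suppress=True)
d=get_image("wrist");p,Q=tool()
m=((d["color"].max(2)<185)).astype(np.uint8);m[:190]=0;m[221:]=0;m[:,:255]=0;m[:,310:]=0
c=max(cv2.findContours(m,0,cv2.CHAIN_APPROX_NONE)[0],key=cv2.contourArea);e=cv2.fitEllipse(c);print(e)
h=in_tool(d,e[0],p[2]-.045);print(h,p+Q@(h/1e3))
f=lambda L,dx:proj(d,p+Q@np.array([dx+.008,0,L-.003]),True)
print(f(.072,-.003),f(.072,0)); print("dia",np.linalg.norm(in_tool(d,(e[0][0]-e[1][1]/2,e[0][1]),p[2]-.045)-in_tool(d,(e[0][0]+e[1][1]/2,e[0][1]),p[2]-.045)))
```

```text
((282.5702819824219, 207.1166229248047), (24.07916259765625, 25.43407440185547), 87.48945617675781)
[ -0.3254   0.5413 145.6397] [ 0.4867 -0.3345  0.045 ]
[282.5051 228.7224] [282.5169 224.0211]
dia 21.42982691702377
```

```bash
python3 -m crank '{"rotation":[[0,0,0],[0,0,0],[0,0,0],[0,0,0],[0,0,0]],"linear":[[0.011,-0.009,-0.3],[0.011,-0.009,-0.6],[0.011,-0.009,-0.7],[0.011,-0.009,-0.8],[0.011,-0.009,-0.8]],"jaw":[0,0,0,0,0]}' | grep -E "ee_pos|ft_f"
python3 -m crank '{"rotation":[[0,0,0],[0,0,0],[0,0,0],[0,0,0]],"linear":[[0,0,-0.05],[0,0,-0.1],[0,0,-0.15],[0,0,-0.15]],"jaw":[0,0,0,0]}' | grep -E "ee_pos|ft_f"
python3 -m crank '{"rotation":[[0,0,0],[0,0,0],[0,0,0]],"linear":[[0,0,-0.03],[0,0,-0.03],[0,0,-0.03]],"jaw":[0,0,0]}' | grep -E "ee_pos|ft_f"
```

```text
ee_pos: [0.4872, -0.3356, 0.1102]
ft_force: [-0.4, -0.6, -0.9]
ee_pos: [0.4866, -0.3354, 0.0946]
ft_force: [-0.3, -0.1, -1.9]
ee_pos: [0.4874, -0.3359, 0.0926]
ft_force: [0.8, 0.6, 1.5]
```

```bash
python3 -m crank '{"rotation":[[0,0,0],[0,0,0],[0,0,0]],"linear":[[0,0,-0.02],[0,0,-0.02],[0,0,-0.02]],"jaw":[0,0,0]}' | grep -E "ee_pos|ft_f"
python3 -m crank '{"rotation":[[0,0,0],[0,0,0],[0,0,0],[0,0,0],[0,0,0]],"linear":[[0,0,0],[0,0,0],[0,0,0],[0,0,0],[0,0,0]],"jaw":[0.6,0.6,0.6,0.6,0.6]}'
python3 -m crank '{"rotation":[[0,0,0],[0,0,0],[0,0,0],[0,0,0]],"linear":[[0,0,0.3],[0,0,0.8],[0,0,1],[0,0,1]],"jaw":[0.6,0.6,0.6,0.6]}' | grep -E "ee_pos|ft_f"
python3 - <<'E'
from rel import *
np.set_printoptions(precision=4,suppress=True)
d=get_image("wrist");p,Q=tool();print(p)
t=get_image("top")
g=cv2.cvtColor(d["color"],cv2.COLOR_BGR2HSV)
a=cv2.resize(d["color"][150:350,180:380],None,fx=2,fy=2);b=cv2.resize(t["color"][180:260,195:335],None,fx=2.8,fy=2.8)
o=np.zeros((400,800,3),np.uint8);o[:,:400]=a;o[:b.shape[0],400:400+b.shape[1]]=b[:,:400];cv2.imwrite("pics/w6.png",o)
E
```

```text
ee_pos: [0.4875, -0.336, 0.0925]
ft_force: [-3.5, 2.9, 11.4]
time: 21.25
ee_pos: [0.487, -0.3356, 0.09]
tool_rot: [-180.0, 0.0, 6.4]
ft_force: [0.8, 0.0, -0.8]
finger_gap: 0.601
grip_force: 0.0
ee_pos: [0.4881, -0.3365, 0.1919]
ft_force: [-0.1, 0.1, 0.3]
[ 0.487  -0.3356  0.19  ]
```

View pics/w6.png

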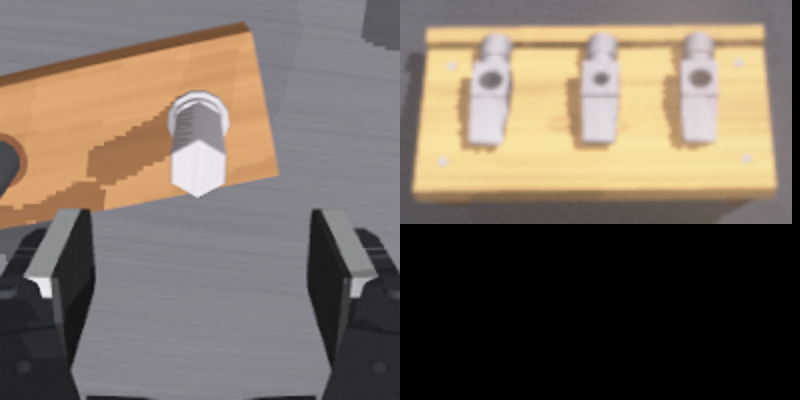

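The gauge stands home upright at crop (198,150) with its collar on the block. All three heads still lie on the rack and b's small eye is at crop (601,78). Next I fetch head b.

```bash
python3 -m crank '{"rotation":[[0,0,-0.065],[0,0,-0.065],[0,0,-0.065]],"linear":[[0.3,0.9,0.3],[0.3,0.9,0.3],[0.3,0.9,0.3]],"jaw":[0.6,0.6,0.6]}' | grep -E "ee_pos"
python3 -m crank '{"rotation":[[-0.004,0.314,0],[-0.004,0.314,0],[-0.004,0.314,0]],"linear":[[0.3,0.9,0],[0.3,0.9,0],[0.3,0.9,0]],"jaw":[0.6,0.6,0.6]}' | grep -E "ee_pos"
python3 -m crank '{"rotation":[[0,0,0],[0,0,0],[0,0,0]],"linear":[[0.3,0.9,0],[0.3,0.9,0],[0.3,0.9,0]],"jaw":[0.6,0.6,0.6]}' | grep -E "ee_pos"
python3 -m crank '{"rotation":[[0,0,0],[0,0,0],[0,0,0],[0,0,0],[0,0,0]],"linear":[[0.3,0.77,-0.6],[0.3,0.77,-0.6],[0.3,0.77,-0.6],[0.3,0.77,-0.6],[0.3,0.77,-0.6]],"jaw":[0.6,0.6,0.6,0.6,0.6]}'
python3 - <<'E'
from rel import *
np.set_printoptions(precision=4,suppress=True,linewidth=200)
d=get_image("wrist");p,Q=tool();print(p)
M=np.array([.5801,.0108,.0863]);z=(M-p)@Q[:,2];print("mouth z",z,"expected px",proj(d,M,True))
c=proj(d,M,True);y0,x0=int(c[1])-45,int(c[0])-45
g=cv2.GaussianBlur(cv2.cvtColor(d["color"],cv2.COLOR_BGR2GRAY)[y0:y0+90,x0:x0+90],(3,3),0)
H=cv2.HoughCircles(g,cv2.HOUGH_GRADIENT,1,30,param1=100,param2=12,minRadius=6,maxRadius=22)
for h in H[0]: print(h[:2]+[x0,y0],h[2],in_tool(d,h[:2]+[x0,y0],z))
S=cv2.cvtColor(d["color"],cv2.COLOR_BGR2HSV)[...,1]
for r in range(int(c[1])-15,int(c[1])+30,6):
    k=np.flatnonzero(S[r,x0:x0+90]<40)+x0
    print(r,k[[0,-1]] if len(k) else k)
E
```

```text
ee_pos: [0.517, -0.2432, 0.2187]
ee_pos: [0.5474, -0.1538, 0.2174]
ee_pos: [0.5766, -0.0643, 0.2175]
time: 23.6
ee_pos: [0.6073, 0.0095, 0.161]
tool_rot: [180.0, 26.9, 0.7]
ft_force: [0.0, 0.0, 0.9]
finger_gap: 0.604
grip_force: 0.0
[0.6074 0.0097 0.1612]
mouth z 0.07915310882134928 expected px [279.3385 217.3678]
[277.5 215.5] 9.6 [10.7604 -2.6187 79.1531]
[278.5 179.5] 14.7 [33.8197 -1.9717 79.1531]
202 [255 301]
208 [255 301]
214 [255 301]
220 [255 301]
226 [255 300]
232 [255 300]
238 [254 300]
244 [256 298]
```

```bash
python3 -m crank '{"rotation":[[0,0,0],[0,0,0],[0,0,0],[0,0,0],[0,0,0]],"linear":[[0.094,0.013,-0.047],[0.0,0.013,-0.2],[-0.133,0.013,-0.493],[-0.133,0.013,-0.493],[-0.133,0.013,-0.493]],"jaw":[0.6,0.6,0.6,0.6,0.6]}' | grep -E "ee_pos|ft_f"
python3 -m crank '{"rotation":[[0,0,0],[0,0,0],[0,0,0],[0,0,0],[0,0,0]],"linear":[[-0.05,0,-0.1],[-0.1,0,-0.2],[-0.13,0,-0.255],[-0.145,0,-0.286],[-0.145,0,-0.286]],"jaw":[0.6,0.6,0.6,0.6,0.6]}' | grep -E "ee_pos|ft_f|rot"
```

```text
ee_pos: [0.5939, 0.0126, 0.111]
ft_force: [-0.5, -0.0, 0.2]
ee_pos: [0.5791, 0.0126, 0.082]
tool_rot: [-180.0, 27.0, 0.8]
ft_force: [0.1, 0.0, 0.0]
```

```bash
python3 -m crank '{"rotation":[[0,0,0],[0,0,0],[0,0,0],[0,0,0],[0,0,0],[0,0,0],[0,0,0]],"linear":[[0,-0.01,0],[0,-0.01,0],[0,-0.01,0],[0,-0.01,0],[0,-0.01,0],[0,-0.01,0],[0,-0.01,0]],"jaw":[0.5,0.4,0.3,0.2,0.1,0,0]}' 100
python3 -m crank '{"rotation":[[0,0,0],[0,0,0],[0,0,0],[0,0,0],[0,0,0]],"linear":[[0.045,0,0.09],[0.09,0,0.18],[0.18,0,0.36],[0.18,0,0.5],[0.18,0,0.5]],"jaw":[0,0,0,0,0]}'
```

```text
time: 25.78
ee_pos: [0.5802, 0.0115, 0.0828]
tool_rot: [-180.0, 26.9, 0.8]
ft_force: [4.3, -0.3, 3.5]
finger_gap: 0.332
grip_force: 99.5
time: 26.4
ee_pos: [0.5987, 0.0116, 0.1344]
tool_rot: [-180.0, 26.8, 0.8]
ft_force: [0.8, -0.6, -3.6]
finger_gap: 0.329
grip_force: 98.8
```

```bash
python3 -m crank '{"rotation":[[0,0,0],[0,0,0],[0,0,0],[0,0,0]],"linear":[[0,0,0.5],[0,0,1],[0,0.3,1],[0,0.3,1]],"jaw":[0,0,0,0]}' | grep -E "ee_pos|grip_f"
python3 -m crank '{"rotation":[[0.004,-0.314,0],[0.004,-0.314,0],[0.004,-0.314,0]],"linear":[[-0.3,1,0],[-0.3,1,0],[-0.3,1,0]],"jaw":[0,0,0]}' | grep -E "ee_pos|rot|grip_f"
python3 - <<'E'
from rel import *
np.set_printoptions(precision=4,suppress=True)
for n,box in(("top",(80,175,190,295)),("scene",(405,510,170,275))):
    d=get_image(n);hsv=cv2.cvtColor(d["color"],cv2.COLOR_BGR2HSV);m=((hsv[...,1]<40)&(hsv[...,2]>120)).astype(np.uint8)
    k=np.zeros_like(m);k[box[2]:box[3],box[0]:box[1]]=1;m*=k
    c=max(cv2.findContours(m,0,cv2.CHAIN_APPROX_NONE)[0],key=cv2.contourArea);h=cv2.convexHull(c)
    q=cv2.approxPolyDP(h,6,True)[:,0];P=np.array([onplane(d,u,.038)[:2] for u in q]);print(n,q.tolist(),P)
    if n=="top":print(cv2.minAreaRect(P.astype(np.float32)))
E
```

```text
ee_pos: [0.597, 0.0434, 0.2329]
grip_force: 99.3
ee_pos: [0.5637, 0.1437, 0.2311]
tool_rot: [180.0, 0.1, 1.0]
grip_force: 99.5
top [[80, 272], [80, 228], [93, 190], [174, 217], [174, 242], [159, 257]] [[0.4285 0.4494]
 [0.5325 0.4562]
 [0.6248 0.4309]
 [0.56   0.2327]
 [0.5    0.2306]
 [0.4644 0.2648]]
((0.5329957604408264, 0.3436034917831421), (0.194747194647789, 0.22479698061943054), 3.763091802597046)
scene [[420, 180], [488, 187], [500, 253], [493, 266], [434, 274], [421, 258]] [[0.4118 0.2622]
 [0.404  0.4154]
 [0.5864 0.4277]
 [0.6217 0.4113]
 [0.6637 0.2942]
 [0.6301 0.2681]]
```

```bash
python3 -m crank '{"rotation":[[0,0,0.035],[0,0,0.035],[0,0,0.035]],"linear":[[-0.3,1,0],[-0.3,1,0],[-0.3,1,0]],"jaw":[0,0,0]}' | grep -E "ee_pos|rot|grip_f"
python3 -m crank '{"rotation":[[0,0,0],[0,0,0],[0,0,0],[0,0,0],[0,0,0]],"linear":[[-0.3,0.98,-0.3],[-0.3,0.98,-0.6],[-0.3,0.98,-1],[-0.3,0.98,-1],[-0.3,0.98,-1]],"jaw":[0,0,0,0,0]}'
python3 - <<'E'
from rel import *
np.set_printoptions(precision=4,suppress=True,linewidth=220)
d=get_image("wrist");p,Q=tool();print(p)
g=cv2.cvtColor(d["color"],cv2.COLOR_BGR2HSV)
# expected tray rim corners in image for centre .505,.342 yaw 4
c,s=np.cos(.066),np.sin(.066)
for a,b in((1,1),(1,-1),(-1,-1),(-1,1)):
    X=[.505+c*.095*a-s*.075*b,.342+s*.095*a+c*.075*b,.038];print(np.round(X,3),proj(d,X,True).round(1))
cv2.imwrite("pics/t.png",d["color"])
e=cv2.Canny(cv2.cvtColor(d["color"],cv2.COLOR_BGR2GRAY),60,150)
for r in(120,150,180): print(r,"edges",np.flatnonzero(e[r]))
for cc in(220,280,340): print(cc,"edges",np.flatnonzero(e[:200,cc]))
E
```

```text
ee_pos: [0.5364, 0.2431, 0.2314]
tool_rot: [180.0, 0.2, 4.0]
grip_force: 100.1
time: 28.38
ee_pos: [0.5088, 0.3388, 0.133]
tool_rot: [180.0, -0.0, 3.7]
ft_force: [-0.4, -0.5, -3.8]
finger_gap: 0.331
grip_force: 100.4
[0.5095 0.3393 0.1341]
[0.595 0.423 0.038] [166.3  94.2]
[0.605 0.273 0.038] [388.   93.6]
[0.415 0.261 0.038] [367.9 337. ]
[0.405 0.411 0.038] [187.6 336.7]
120 edges [ 24  25 131 151 159 165 167 182 341 367 379 382 388 463 498 500 515 536 537 538 550 551]
150 edges [134 153 160 167 183 341 366 378 381 387 460 495 507 521 553]
180 edges [ 99 155 162 169 184 249 272 273 274 275 276 277 278 279 280 281 282 283 284 285 286 287 288 289 290 291 292 293 294 295 296 297 298 314 341 365 380 386 451 452 491 511 527 550]
220 edges [ 84  90  93  97 112]
280 edges [ 16  17  74  82  89  96 111 171 180]
340 edges [ 32  36  41  49  50  83  90  93  97 113 124 125 157 158 159 160 161 162 163 164 165 167 184 185 186 187 188 189 190 191]
```

```bash
python3 -m crank '{"rotation":[[0,0,0],[0,0,0],[0,0,0],[0,0,0],[0,0,0],[0,0,0]],"linear":[[0,0,-0.3],[0,0,-0.6],[0,0,-0.8],[0,0,-0.9],[0,0,-0.96],[0,0,-0.96]],"jaw":[0,0,0,0,0,0]}'
python3 -m crank '{"rotation":[[0,0,0],[0,0,0],[0,0,0]],"linear":[[0,0,-0.03],[0,0,-0.03],[0,0,-0.03]],"jaw":[0,0,0]}' | grep -E "ee_pos|ft_f"
python3 -m crank '{"rotation":[[0,0,0],[0,0,0],[0,0,0]],"linear":[[0,0,-0.02],[0,0,-0.02],[0,0,-0.02]],"jaw":[0,0,0]}' | grep -E "ee_pos|ft_f"
```

```text
time: 29.18
ee_pos: [0.5076, 0.3398, 0.0366]
tool_rot: [-180.0, -0.0, 3.8]
ft_force: [-0.3, -0.8, -3.8]
finger_gap: 0.331
grip_force: 100.5
ee_pos: [0.5074, 0.3398, 0.0335]
ft_force: [-0.1, -1.2, -2.7]
ee_pos: [0.5072, 0.3396, 0.0312]
ft_force: [0.3, -0.0, -3.5]
```

```bash
python3 -m crank '{"rotation":[[0,0,0],[0,0,0],[0,0,0]],"linear":[[0,0,-0.015],[0,0,-0.015],[0,0,-0.015]],"jaw":[0,0,0]}' | grep -E "ee_pos|ft_f"
python3 -m crank '{"rotation":[[0,0,0],[0,0,0],[0,0,0]],"linear":[[0,0,-0.015],[0,0,-0.015],[0,0,-0.015]],"jaw":[0,0,0]}' | grep -E "ee_pos|ft_f"
```

```text
ee_pos: [0.5073, 0.3396, 0.0297]
ft_force: [-0.8, 1.0, -3.8]
ee_pos: [0.5075, 0.3397, 0.0284]
ft_force: [0.3, 0.7, -2.4]
```

```bash
python3 -m crank '{"rotation":[[0,0,0],[0,0,0],[0,0,0]],"linear":[[0,0,-0.015],[0,0,-0.015],[0,0,-0.015]],"jaw":[0,0,0]}' | grep -E "ee_pos|ft_f"
python3 -m crank '{"rotation":[[0,0,0],[0,0,0],[0,0,0]],"linear":[[0,0,-0.01],[0,0,-0.01],[0,0,-0.01]],"jaw":[0,0,0]}' | grep -E "ee_pos|ft_f"
```

```text
ee_pos: [0.5075, 0.3397, 0.0283]
ft_force: [-3.0, -1.1, 6.3]
ee_pos: [0.5075, 0.3397, 0.0283]
ft_force: [-4.7, -2.1, 11.7]
```

```bash
python3 -m crank '{"rotation":[[0,0,0],[0,0,0],[0,0,0],[0,0,0],[0,0,0],[0,0,0]],"linear":[[0,0,0.02],[0,0,0.02],[0,0,0.02],[0,0,0.02],[0,0,0.02],[0,0,0.02]],"jaw":[0.3,0.3,0.4,0.5,0.6,0.6]}'
python3 -m crank '{"rotation":[[0,0,0],[0,0,0],[0,0,0],[0,0,0],[0,0,0]],"linear":[[0,0,0.2],[0,0,0.6],[0,0,1],[0,0,1],[0,0,1]],"jaw":[0.6,0.6,0.6,0.6,0.6]}' | grep -E "ee_pos|ft_f"
python3 -m crank '{"rotation":[[0,0,0],[0,0,0],[0,0,0],[0,0,0],[0,0,0]],"linear":[[-0.5,-0.3,1],[-1,-0.6,1],[-1,-0.6,1],[-1,-0.6,1],[-1,-0.6,1]],"jaw":[0.6,0.6,0.6,0.6,0.6]}' | grep -E "ee_pos|ft_f"
python3 - <<'E'
from rel import *
np.set_printoptions(precision=4,suppress=True)
t=get_image("top");s=get_image("scene")
# head in tray: eye (small dark) and outline; expected eye mouth
M=[.5075,.3397,.031]
c=[proj(d,M) for d in(t,s)];print(c)
for d,u in zip((t,s),c):
    g=cv2.cvtColor(d["color"],cv2.COLOR_BGR2GRAY)[int(u[1])-26:int(u[1])+27:2,int(u[0])-26:int(u[0])+27:2];print('\n'.join(''.join('%4d'%v for v in r) for r in g))
# heads a,c: unchanged vs first pictures
for n,d,b in(("top",t,(215,315,180,240)),("scene",s,(255,360,175,240)),("topblk",t,(355,435,230,285))):
    o=cv2.imread(f"pics/{n[:3] if n!='scene' else n}0.png");q=cv2.absdiff(o,d["color"])[b[2]:b[3],b[0]:b[1]].max(2)>50;ys,xs=np.nonzero(q);print(n,q.sum(),np.histogram(xs+b[0],8))
E
```

```text
time: 32.17
ee_pos: [0.5073, 0.3397, 0.0277]
tool_rot: [-180.0, -0.0, 3.8]
ft_force: [-0.6, -1.0, -0.5]
finger_gap: 0.6
grip_force: 0.0
ee_pos: [0.5073, 0.3396, 0.1286]
ft_force: [0.0, 0.3, -0.6]
ee_pos: [0.4073, 0.2796, 0.2268]
ft_force: [-0.2, 0.0, 0.7]
[array([129.3111, 238.842 ]), array([454.4311, 218.9245])]
 235 245 245 245 245 245 245 245 245 245 245 245 245 245 245 246 246 245 245 246 245 245 245 245 245 230 200
 235 245 246 245 246 246 245 245 246 246 245 245 245 246 246 246 245 245 245 245 245 245 245 246 245 232 201
 236 245 245 246 246 245 245 246 246 246 246 246 245 245 245 245 246 245 245 245 245 245 245 245 246 226 202
 232 246 246 246 245 246 245 246 245 245 245 246 246 246 245 245 245 246 245 246 246 245 245 246 244 207 199
 227 246 245 245 245 245 245 246 245 245 245 245 236 240 238 238 233 242 246 247 245 246 246 245 244 204 201
 227 245 245 245 246 245 246 246 246 245 245 238 194 226 229 221 183 214 245 246 245 246 246 245 244 204 204
 226 245 245 246 246 246 246 245 245 246 245 220 191 225 229 218 178 208 245 245 245 245 245 245 246 219 201
 226 245 245 245 246 2
[... 4784 characters left out ...]
46 243 242 243 241 239 233 235 226 109 115 114 114 113 118 165 247 243 243 243 243 243 243 243 243
 163 158 246 243 242 243 241 239 233 233 237 179 124 120 113 121 150 184 245 243 244 243 244 243 242 243 243
 162 157 246 243 241 243 241 238 233 233 234 236 240 239 242 249 247 245 243 243 243 243 244 243 243 244 243
top 538 (array([ 37,  54,  48,  70, 105,  80,  74,  70]), array([254.  , 256.25, 258.5 , 260.75, 263.  , 265.25, 267.5 , 269.75,
       272.  ]))
scene 692 (array([ 31,  72,  92, 106, 118, 102,  86,  85]), array([293., 296., 299., 302., 305., 308., 311., 314., 317.]))
topblk 0 (array([0, 0, 0, 0, 0, 0, 0, 0]), array([0.   , 0.125, 0.25 , 0.375, 0.5  , 0.625, 0.75 , 0.875, 1.   ]))
```

```bash
python3 -c "
from plant import *
print(read_state()['time']); print(finish_job())"
```

```text
33.525
the job is handed in; nothing more can be done
None
```

I tried the gauge in all three heads from left to right. The left and right heads passed and stay on the rack, the middle head (b) stopped the gauge and now lies flat in the tray with its eye up, and the gauge is home in its block. I handed the job in at 33.5 s; no verdict was returned.

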